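Restock the drawer unit with a pill jar

TASK

Pull the drawer of the low bench unit out to its stop, stand the pill jar from the worktop upright in the empty one of the two bins in the drawer, then push the drawer fully home. The jar already in the drawer stays standing in its bin, and the other things on the worktop are left where they are.

Things in the scene. Friction and masses are not known exactly. Their poses are not given: they have to be found in the camera images.
- unit: low grey one-drawer bench unit with a steel bar handle and four small black feet pads on its top, 130 deep x 210 wide x 105 mm high, fixed on the left part of the worktop, left of the tall drawer cabinet that belongs to the room. Origin: centre of its underside; its -x axis points out of its front, the way the drawer opens; z up. Its front plane is at x = -65 mm, its top at z = 105 mm
- drawer (a joint): travel of the drawer in m: 0 shut, 0.100 at its stop, along the unit's -x; about 1.5 N of friction; starts 0 to 12 mm open. Its front is 6 mm thick (outer face 71 mm from the unit's origin when shut), top 102 mm above the worktop; its box inside is 119 mm long, 192 mm wide, floor 10 mm and side and back walls 35 mm above the worktop
- drawer_handle (a point): middle of the drawer's horizontal steel bar handle: a round bar 10 mm thick, 100 mm long along the unit's y, 75 mm above the worktop, axis 35 mm in front of the drawer's face, so 30 mm are clear between bar and face. Moves with the drawer
- bin_empty: open grey plastic bin, 104 (unit's x) x 93 (unit's y) x 22 mm high, walls and floor 3 mm, loose in the drawer and standing in its left or right half with a few mm of play; nothing stands in it. Origin: centre of its underside; axes parallel to the unit's; its inner floor is about 13 mm above the worktop
- bin_full: the same kind of bin in the other half of the drawer; jar_in stands in it. Origin: centre of its underside
- jar_in: round pill jar, 47 mm diameter, 76 mm high, standing upright in bin_full inside the drawer. Origin: centre of its underside, z up the jar
- jar: the pill jar to put away: round with a screw cap, 47 mm diameter, 76 mm high, the only jar standing on the worktop, between two cartons or beside them, right of the middle. Origin: centre of its underside, z up the jar
- carton_tall: printed carton standing on the worktop near the jar, 42x62x85 mm high; to be left alone. Origin: centre of its underside
- carton_short: printed carton standing on the worktop near the jar, 47x61x76 mm high; to be left alone. Origin: centre of its underside
- stamp: wooden rubber stamp standing between the two steel cabinets at the back, 25x52x69 mm; to be left alone. Origin: centre of its underside
- pen_click: ball pen lying between the jar and cartons and the unit, pointing away from the robot, 12x145x9 mm; to be left alone. Origin: centre of its underside

How it is judged:
By the outcome, as a careful person would: the job done as asked, in the order asked, and still so for the second after the job is handed in, with the robot touching nothing.
It also fails if it takes over 72 s, if anything falls off the work surface, if the arm or the gripper's body presses on something with over 40 N, if the wrist force passes 120 N, or if a joint passes its speed limit or range.

ROBOT

A 6-joint arm with a two-finger parallel gripper is mounted at the origin on a cart in front of the work surface, level with it; the furniture and walls round the work are solid. World frame = base frame: x ahead of the robot, y to its left, z up, the work surface at z = 0. Lengths are in mm, angles in degrees, forces in N, time in s.
With the tool pointing down it reaches from about 275 to 725 mm from the base axis. Payload 5.6 kg.
Tool frame: the origin (TCP) lies between the finger pads; the fingertips stand ahead of it and the grasp point (between the pads) lies 2 mm behind it (ctrl.tip_extent is the x of the fingertips in the tool frame, in mm); x points along the fingers, y is the direction in which the jaws open and shut, and the axes are right-handed (so a half turn about x gives the same grasp; the last joint's range is limited). The gripper opens to 85 mm and grips with 20 to 120 N. Pads are 22 mm wide; open, the fingers measure 114 mm over their backs; the gripper's body (76 mm by 85 mm) begins 54 mm behind the grasp point. The pads swing forward as they close: fully open they stand 13 mm farther back than shut.
Start: joints at [80.592, 14.616, 6.199, 0, -81.583, -16.306], TCP at [238.61, 495.538, 248.283] pointing down, gripper open.
Joint ranges: [-168.99, 168.99], [-69.2, 112.95], [-62.41, 85.93], [-164.36, 98.24], [-168.68, -3.75], [-174.98, 174.98]. Speed limits (degrees/s): [147.25, 147.25, 180, 180, 180, 180].

INTERFACE

Orientations are given as [roll, pitch, yaw] about the fixed x, y, z axes, in that order (R = Rz(yaw) Ry(pitch) Rx(roll)).
In Python, from plant import ctrl, open_jaws, grasp, kin, read_state, viewer, order gives the robot as it stands. Calls block until the motion is done:
- ctrl.reach(position, orientation): joint-space move of the TCP to a pose.
- ctrl.move_linear(position, frame=None, rate=150, threshold=None): straight line of the TCP; frame=None keeps the orientation; rate is the mean speed in mm/s. With threshold (N) it stops when the force on the tool has changed by that much, and returns True; else False.
- ctrl.move_j(angles): joint-space move.
- open_jaws() and grasp(strength=None): open the fingers fully, or close them until they stop; strength is the grip in N (None keeps the last).
- ctrl.wait(seconds).
- kin.ik(position, orientation): joint angles nearest the present ones, or None.
- read_state(): the state.
- viewer.get_image(name): name is "scene" or "side" or "wrist"; returns a dict with "img" (384x512x3 uint8, blue, green, red), "fx", "fy", "cx", "cy" (pixels), "xyz" and "orientation" of the camera in the world. Camera axes: x right, y down, z forward; pixel columns grow to the right and rows downward; lengths in mm; the calibration is good to about 2 mm. A picture is of the moment at which its call begins. There is no depth.
A pose or a line that the arm cannot do raises ctrl.PlanningError and nothing moves.
- order.hand_in(): hands the job in, once; it reports no verdict.
The state is a dict: "clock": time; "q": joint angles; "qd": joint speeds; "effort": joint torques, N m; "eef_pos": TCP position; "orientation": TCP orientation; "force": force on the tool from outside, world axes, zero at the start; "moment": the same for the moment, N m; "finger_gap": finger opening in mm.
Only numpy, scipy, OpenCV 4.12 (cv2) and the standard library are available. Lean on these libraries where they do the work, as an engineer would, in place of code of your own. Each camera call takes 0.05 s, during which the arm holds its last target. There are 200 camera calls.

## Working session

There is one attempt and no reset: what is moved stays moved. The work goes in short steps, each a Python script; the robot and the scene stay as the last script left them, time stands still between calls to the robot, and variables do not carry over. Pictures are saved under pics/ and viewed, about 8 in all and at most 12, crops included, and the job is handed in when it is done.

```bash
ls; mkdir -p pics; cat > h.py <<'E'
import numpy as np, cv2
from scipy.spatial.transform import Rotation as Ro
from plant import ctrl, open_jaws, grasp, kin, read_state, viewer, order
def shot(name,fn=None):
    d=viewer.get_image(name)
    if fn: cv2.imwrite('pics/'+fn,d["img"])
    return d
def ray(d,u,v):
    R=Ro.from_euler('xyz',d["orientation"],degrees=True).as_matrix()
    return np.array(d["xyz"],float),R@np.array([(u-d["cx"])/d["fx"],(v-d["cy"])/d["fy"],1])
def onz(d,u,v,z):
    o,r=ray(d,u,v); return (o+r*(z-o[2])/r[2]).round(1)
def proj(d,p):
    R=Ro.from_euler('xyz',d["orientation"],degrees=True).as_matrix()
    c=R.T@(np.array(p,float)-np.array(d["xyz"])); return [round(d["fx"]*c[0]/c[2]+d["cx"],1),round(d["fy"]*c[1]/c[2]+d["cy"],1)]
E
python3 - <<'E'
from h import *
import pickle
D={n:shot(n) for n in("scene","side","wrist")}
pickle.dump(D,open('D0.pkl','wb'))
for n,d in D.items(): print(n,d["fx"],d["cx"],d["cy"],d["xyz"],d["orientation"])
a=cv2.resize(D["scene"]["img"],(800,600),interpolation=cv2.INTER_CUBIC);cv2.imwrite('pics/a.png',a)
b=np.hstack([D["side"]["img"],D["wrist"]["img"]]);cv2.imwrite('pics/b.png',cv2.resize(b,(800,300)))
s=read_state();print(s["clock"],s["orientation"],s["finger_gap"],s["force"],ctrl.tip_extent)
E
```

```text
pics
scene 367.3403768997423 255.6670318661935 188.64000007984802 [ -94.84699252 -537.84156444  625.45124983] [-125.2305494    -0.75568228  -46.53111007]
side 391.2097819162949 256.33849507674734 188.4510214672814 [570.89409121 804.66533895 633.28701241] [-125.44482693   -1.04837087  176.90627516]
wrist 264.9457920911906 254.85334734187185 192.55905356801088 [304.48396086 462.76199537 373.99765176] [ 1.63181667e+02 -5.86306210e-02 -1.15683441e+02]
0.15 [  94.27553259   89.91880144 -111.44207488] 85.5320058683721 [-0.04445918  0.32015626 -0.32734265] 17.0
```

View pics/a.png

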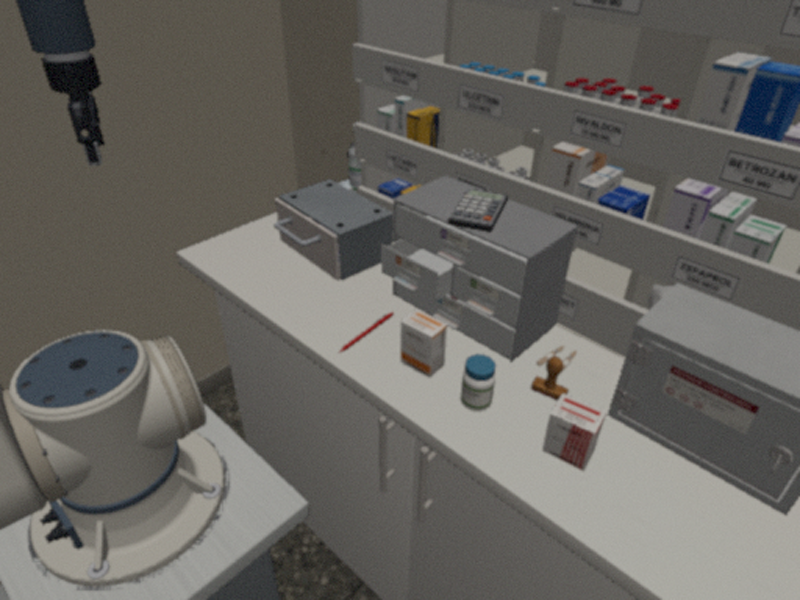

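View pics/b.png

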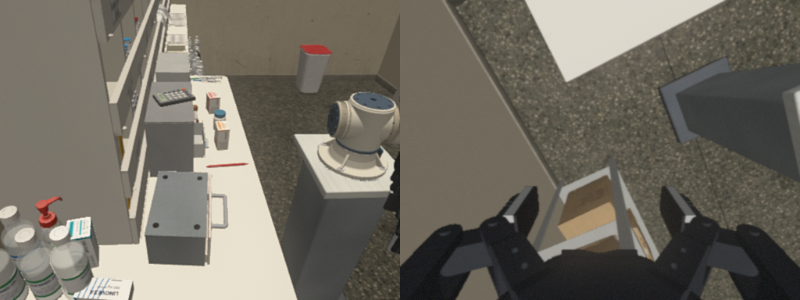

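Scene view (800x600): unit top at about (335,215) with its handle at (298,230). The jar cap is at (480,365), the cartons at (424,340) and (575,430), the pen at (367,332) and the stamp at (552,375). The side view shows the four pads and the handle clearly. Next I'll localise them with masks.

```bash
python3 - <<'E'
from h import *
import pickle
D=pickle.load(open('D0.pkl','rb'))
s=D["side"];g=s["img"]
# dark pads on unit top in side view
roi=g[205:315,185:285];gray=cv2.cvtColor(roi,cv2.COLOR_BGR2GRAY)
n,l,st,c=cv2.connectedComponentsWithStats((gray<40).astype(np.uint8))
for i in range(1,n):
    if 6<st[i,4]<150: u,v=c[i]+[185,205];print("pad",(u.round(1),v.round(1)),st[i,4],onz(s,u,v,107))
print("top gray median",np.median(gray))
# jar cap: blue
for n_ in("scene","side"):
    d=D[n_];h=cv2.cvtColor(d["img"],cv2.COLOR_BGR2HSV)
    m=cv2.inRange(h,(95,110,40),(115,255,255))
    n,l,st,c=cv2.connectedComponentsWithStats(m)
    for i in range(1,n):
        if st[i,4]>25 and c[i][1]>100: print(n_,"blue",c[i].round(1),st[i],onz(d,*c[i],70))
a=cv2.resize(g[100:330,170:320],None,fx=2.6,fy=2.6,interpolation=cv2.INTER_CUBIC)
b=cv2.resize(D["scene"]["img"][190:310,210:400],None,fx=2.1,fy=2.1,interpolation=cv2.INTER_CUBIC)
o=np.zeros((598,800,3),np.uint8);o[:a.shape[0],:390]=a[:598];o[:b.shape[0],395:395+b.shape[1]]=b[:,:405];
c=cv2.resize(D["scene"]["img"][110:180,165:290],None,fx=3.2,fy=3.2,interpolation=cv2.INTER_CUBIC);o[300:300+c.shape[0],395:395+c.shape[1]]=c
cv2.imwrite('pics/c.png',o)
E
```

```text
top gray median 135.0
scene blue [250.9 120.1] [243 116  16  10  79] [776.2 300.9  70. ]
scene blue [399.9 128.3] [383 120  32  19 358] [1093.3 -108.7   70. ]
scene blue [306.9 234.9] [299 228  17  15 210] [ 431.5 -206.6   70. ]
```

View pics/c.png

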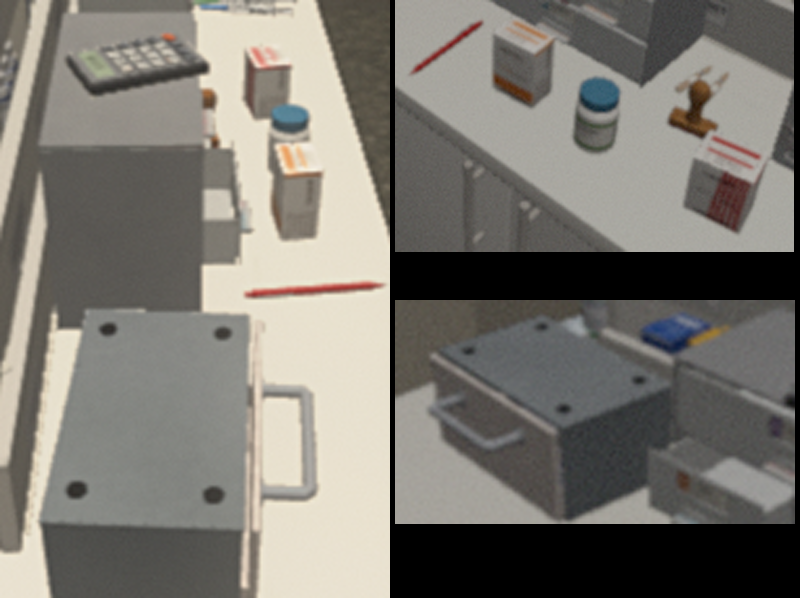

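The crop shows the four pads at crop pixels (108,329), (223,333), (76,490) and (213,495), the bar at about (309,440), and the jar between the tall orange carton and the short red one. I'll refine the pad blobs with a locally dark mask and cast rays.

```bash
python3 - <<'E'
from h import *
import pickle
D=pickle.load(open('D0.pkl','rb'))
s=D["side"];S=D["scene"]
f=lambda x,y:(170+x/2.6,100+y/2.6)
k=lambda x,y:(210+(x-395)/2.1,190+y/2.1)
w=lambda x,y:(165+(x-395)/3.2,110+(y-300)/3.2)
gray=cv2.cvtColor(s["img"],cv2.COLOR_BGR2GRAY).astype(float)
P=[]
for x,y in[(108,329),(223,333),(76,490),(213,495)]:
    u,v=f(x,y);r=gray[int(v)-5:int(v)+7,int(u)-5:int(u)+7];W=np.clip(np.median(r)-25-r,0,None)
    yy,xx=np.mgrid[int(v)-5:int(v)+7,int(u)-5:int(u)+7];u,v=(xx*W).sum()/W.sum(),(yy*W).sum()/W.sum()
    P.append(onz(s,u,v,106));print("pad side",P[-1])
print("pads mean",np.mean(P,0),"scene mean",np.mean([onz(S,*w(x,y),106) for x,y in[(468,351),(542,327),(638,380),(564,408)]],0))
print("corners",[list(onz(s,*f(x,y),105)) for x,y in[(248,317),(242,527),(46,523),(88,311)]])
print("drawer front top outer", [list(onz(s,*f(x,y),102)) for x,y in[(263,325),(256,525)]])
print("handle bar",[list(onz(s,*f(x,y),75)) for x,y in[(308,388),(309,440),(310,495)]])
print("jar top scene",onz(S,*k(600,88),76),"side",onz(s,*f(290,114),76))
print("tall carton top scene",[list(onz(S,*k(x,y),85)) for x,y in[(493,35),(520,19),(555,33),(530,53)]],"side bottom",[list(onz(s,*f(x,y),0)) for x,y in[(286,237),(319,234)]],[list(onz(s,*f(x,y),85)) for x,y in[(277,145),(319,147),(322,180),(284,180)]])
print("short carton top scene",[list(onz(S,*k(x,y),76)) for x,y in[(699,155),(714,135),(767,154),(752,177)]],"side",[list(onz(s,*f(x,y),76)) for x,y in[(244,50),(282,46),(291,72),(254,75)]])
print("pen",[list(onz(s,*f(x,y),5)) for x,y in[(246,295),(383,286)]])
E
```

```text
pad side [620.6 195.4 106. ]
pad side [531.1 203.3 106. ]
pad side [635.  355.1 106. ]
pad side [545.4 363.  106. ]
pads mean [583.025 279.2   106.   ] scene mean [582.75 276.   106.  ]
corners [[np.float64(508.8), np.float64(184.4), np.float64(105.0)], [np.float64(527.6), np.float64(389.3), np.float64(105.0)], [np.float64(651.9), np.float64(381.3), np.float64(105.0)], [np.float64(636.8), np.float64(172.9), np.float64(105.0)]]
drawer front top outer [[np.float64(497.2), np.float64(191.1), np.float64(102.0)], [np.float64(518.3), np.float64(385.7), np.float64(102.0)]]
handle bar [[np.float64(464.8), np.float64(235.7), np.float64(75.0)], [np.float64(470.6), np.float64(289.6), np.float64(75.0)], [np.float64(476.1), np.float64(340.5), np.float64(75.0)]]
jar top scene [ 434.8 -205.3   76. ] side [ 432.4 -199.8   76. ]
tall carton top scene [[np.float64(413.1), np.float64(-69.5), np.float64(85.0)], [np.float64(457.2), np.float64(-71.2), np.float64(85.0)], [np.float64(465.3), np.float64(-117.5), np.float64(85.0)], [np.float64(418.3), np.float64(-120.7), np.float64(85.0)]] side bottom [[np.fl
[... 261 characters left out ...]
.5), np.float64(85.0)], [np.float64(455.1), np.float64(-48.4), np.float64(85.0)]]
short carton top scene [[np.float64(424.2), np.float64(-331.6), np.float64(76.0)], [np.float64(458.1), np.float64(-328.3), np.float64(76.0)], [np.float64(471.3), np.float64(-378.2), np.float64(76.0)], [np.float64(434.6), np.float64(-381.9), np.float64(76.0)]] side [[np.float64(472.8), np.float64(-366.0), np.float64(76.0)], [np.float64(423.7), np.float64(-376.8), np.float64(76.0)], [np.float64(420.0), np.float64(-304.0), np.float64(76.0)], [np.float64(465.6), np.float64(-296.8), np.float64(76.0)]]
pen [[np.float64(496.6), np.float64(33.9), np.float64(5.0)], [np.float64(359.5), np.float64(24.1), np.float64(5.0)]]
```

```bash
cat >> h.py <<'E'
yaw=np.radians(-5.1); X=np.array([np.cos(yaw),np.sin(yaw),0]); Y=np.array([-np.sin(yaw),np.cos(yaw),0]); O=np.array([583,278,0.])
def U(x,y,z): return O+X*x+Y*y+np.array([0,0,z])
def down(d,p=None):
    """tool down, jaws along d; of the two half-turn choices the nearest reachable at p"""
    best=None
    for s in(1,-1):
        x=np.array([0,0,-1.]);y=s*np.array(d);R=np.array([x,y,np.cross(x,y)]).T
        import warnings;warnings.simplefilter('ignore')
        o=Ro.from_matrix(R).as_euler('xyz',degrees=True)
        q=kin.ik(p,o)
        if q is not None:
            c=np.abs(np.array(q)-read_state()["q"]).max()
            if best is None or c<best[0]: best=(c,o,q)
    return best[1]
def st(t=""):
    s=read_state();e=np.array(s["eef_pos"]);print(t,"t",round(s["clock"],1),"tcp",e.round(1),"unit",round(X@(e-O),1),round(Y@(e-O),1),"F",np.round(s["force"],1),"gap",round(s["finger_gap"],1),"q6",round(s["q"][5],1))
E
python3 - <<'E'
from h import *
bar=np.array([470.6,288.5,0]); p=bar-33.5*X
print("bar in unit frame",X@(bar-O),Y@(bar-O))
hi=p+[0,0,170]; o=down(X,hi); ctrl.reach(hi,o); st("above")
print(ctrl.move_linear(p+[0,0,62],rate=90,threshold=8)); st("in")
e=np.array(read_state()["eef_pos"])
print(ctrl.move_linear(e-118*X,rate=60,threshold=15)); st("pulled")
e=np.array(read_state()["eef_pos"])
ctrl.move_linear(e+4*X,rate=30); st("eased"); 
e=np.array(read_state()["eef_pos"]); ctrl.move_linear(e+[0,0,160],rate=150); st("up")
s=shot("side");w=shot("wrist");
import pickle;pickle.dump((s,w),open('D1.pkl','wb'))
o=np.hstack([cv2.resize(s["img"][190:330,170:320],(400,373),interpolation=cv2.INTER_CUBIC),cv2.resize(w["img"],(400,300))[:,:].copy() if 0 else cv2.copyMakeBorder(cv2.resize(w["img"],(400,300)),0,73,0,0,cv2.BORDER_CONSTANT)])
cv2.imwrite('pics/d.png',o)
E
```

```text
bar in unit frame -112.8884058692681 0.4667122190250556
above t 1.3 tcp [437.2 292.3 170.4] unit -146.5 1.2 F [-0.6  0.1 -0.5] gap 85.8 q6 -55.8
False
in t 2.6 tcp [437.6 291.8  62.6] unit -146.1 0.8 F [ 0.2  0.4 -0.2] gap 85.4 q6 -55.9
True
pulled t 4.1 tcp [340.9 300.2  62.7] unit -243.1 0.6 F [ 6.5 -1.8  1.3] gap 85.3 q6 -66.6
eased t 4.4 tcp [344.6 299.8  62.5] unit -239.4 0.5 F [-0.6  0.3 -0.5] gap 85.1 q6 -66.0
up t 5.6 tcp [344.2 299.4 221.6] unit -239.8 0.1 F [ 0.3 -0.4  0.8] gap 85.7 q6 -66.0
```

View pics/d.png

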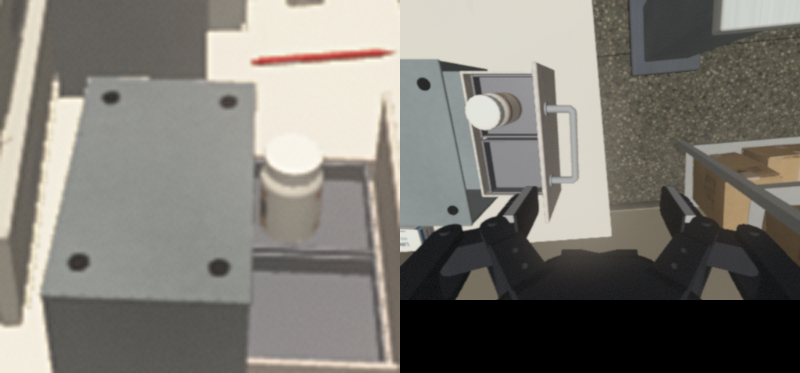

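The drawer is out. The standing jar_in is in the right bin (wrist panel about (84,111)), and the left bin is empty. I'll measure the handle, jar_in and the bin from this same pair of pictures.

```bash
python3 - <<'E'
from h import *
import pickle
s,w=pickle.load(open('D1.pkl','rb'))
un=lambda p:[round(float(X@(p-O)),1),round(float(Y@(p-O)),1)]
W=lambda x,y,z:un(onz(w,(x-400)*1.28,y*1.28,z))
f=lambda x,y,z:un(onz(s,170+x*.375,190+y*.3753,z))
print("jar_in top wrist",W(484,111,89),"side",f(294,152,89))
print("bar wrist",W(574,108,75),W(574,143,75),W(573,180,75))
print("face top side",f(387,95,102),"wrist", W(535,65,102),W(549,215,102))
print("pads wrist",W(423,84,106),W(453,210,106), "expect about -52,-80 / -52,+80")
print("bins divider front end side",f(378,260,25),"front left inner corner",f(381,362,13), "wrist divider",W(486,138,25),W(539,138,25))
E
```

```text
jar_in top wrist [-97.7, -47.0] side [-96.5, -43.6]
bar wrist [-207.4, -49.5] [-205.9, -2.6] [-202.6, 52.3]
face top side [-168.9, -97.2] wrist [-169.1, -98.6] [-171.6, 92.1]
pads wrist [-43.7, -78.4] [-45.1, 81.9] expect about -52,-80 / -52,+80
bins divider front end side [-161.7, 1.2] front left inner corner [-158.6, 80.7] wrist divider [-59.0, 2.3] [-143.9, 2.1]
```

```bash
python3 - <<'E'
from h import *
j=np.array([433.5,-202.5,0]); v=j+[0,0,190]
o=down(Y,v); e=np.array(read_state()["eef_pos"])
try: ctrl.move_linear(v,frame=o,rate=220)
except ctrl.PlanningError as x:
    print(x); ctrl.reach(e,o); ctrl.move_linear(v,rate=220)
st("over jar"); w=shot("wrist","e0.png")
h=cv2.cvtColor(w["img"],cv2.COLOR_BGR2HSV); m=cv2.inRange(h,(90,90,40),(118,255,255))
cs=[c for c in cv2.findContours(m,0,1)[0] if cv2.contourArea(c)>150]
im=w["img"].copy()
for c in cs:
    el=cv2.fitEllipse(c); print("blue",np.round(el[0],1),np.round(el[1],1),onz(w,*el[0],72)); cv2.ellipse(im,el,(0,255,0),1)
cv2.circle(im,tuple(int(a) for a in proj(w,j+[0,0,76])),3,(0,0,255),-1)
cv2.imwrite('pics/e.png',im)
E
```

```text
over jar t 8.2 tcp [ 433.5 -202.   190.1] unit -106.2 -491.4 F [0.2 0.3 0.1] gap 85.4 q6 -88.9
blue [252.5 193.2] [40.  41.1] [ 433.8 -204.8   72. ]
```

View pics/e.png

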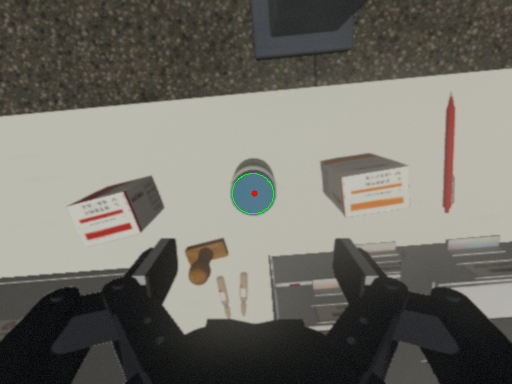

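The cap is fitted at (252,193), which gives (434,-204.5) and agrees with the first measurement; the fingers come down clear of both cartons. I'll check the clearance to the cabinet and stamp, then grasp.

```bash
python3 - <<'E'
from h import *
import pickle
D=pickle.load(open('D0.pkl','rb'));S=D["scene"];s=D["side"]
k=lambda x,y:(210+(x-395)/2.1,190+y/2.1); f=lambda x,y:(170+x/2.6,100+y/2.6)
cab=onz(S,*k(643,83),0); stm=onz(S,*k(672,120),0); print("cabinet corner",cab,"cab front left",onz(s,*f(203,310),0),"stamp front",stm,onz(S,*k(707,137),0))
if cab[0]>485 and stm[0]>465:
    j=np.array([434,-204.3,0])
    print(ctrl.move_linear(j+[0,0,110],rate=150), ctrl.move_linear(j+[0,0,48],rate=70,threshold=8)); st("down")
    grasp(40); st("grip")
    ctrl.move_linear(j+[0,0,58],rate=40); st("lift"); w=shot("wrist","f0.png");sd=shot("side")
    ctrl.move_linear(j+[0,0,200],rate=180); st("up")
    ctrl.wait(.1); im=shot("scene")["img"]
    cv2.imwrite('pics/f.png',np.hstack([cv2.resize(im[100:310,160:410],(476,400)),cv2.resize(sd["img"][90:240,200:300],(267,400))]))
E
```

```text
cabinet corner [ 552.  -191.5    0. ] cab front left [539.3  49.4   0. ] stamp front [ 521.9 -252.     0. ] [ 526.3 -295.2    0. ]
False False
down t 9.9 tcp [ 434.4 -204.4   48.4] unit -105.1 -493.7 F [-0.   0.7 -0.2] gap 85.6 q6 -88.7
grip t 10.4 tcp [ 434.4 -204.4   48.5] unit -105.1 -493.7 F [-0.8  0.8  4.3] gap 46.0 q6 -88.7
lift t 10.8 tcp [ 434.  -204.3   58.1] unit -105.5 -493.6 F [-0.1  0.3 -0.4] gap 46.1 q6 -88.7
up t 11.8 tcp [ 433.3 -204.   198.8] unit -106.3 -493.4 F [ 0.1 -0.2 -1.2] gap 46.1 q6 -88.7
```

```bash
ls pics
```

```text
a.png
b.png
c.png
d.png
e.png
e0.png
f.png
f0.png
```

View pics/f.png

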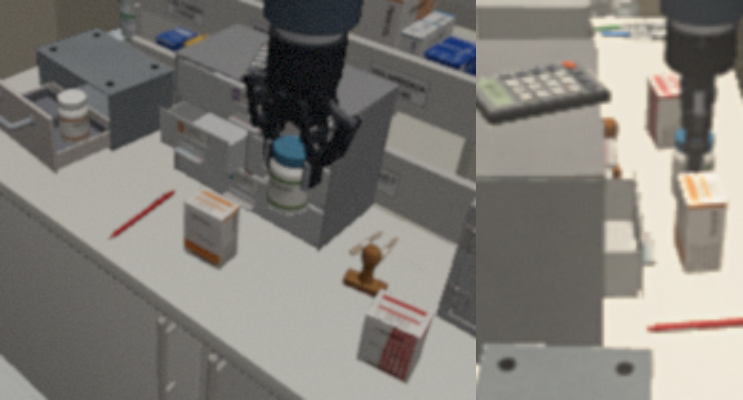

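```bash
python3 - <<'E'
from h import *
ctrl.move_linear([385,40,205],rate=220)
ctrl.move_linear(U(-107,51,190),rate=220); st("over bin")
ctrl.move_linear(U(-107,51,80),rate=100); st("low")
w=shot("wrist");s=shot("side")
cv2.imwrite('pics/g.png',np.hstack([cv2.resize(s["img"][190:330,170:320],(400,373),interpolation=cv2.INTER_CUBIC),cv2.copyMakeBorder(cv2.resize(w["img"],(400,300)),0,73,0,0,cv2.BORDER_CONSTANT)]))
E
```

```text
over bin t 14.8 tcp [480.9 337.7 190.3] unit -107.0 50.4 F [-0.7 -0.  -0.6] gap 45.9 q6 -145.4
low t 16.1 tcp [481.3 338.7  80.8] unit -106.6 51.4 F [ 0.3 -0.3 -0.7] gap 46.0 q6 -145.4
```

View pics/g.png

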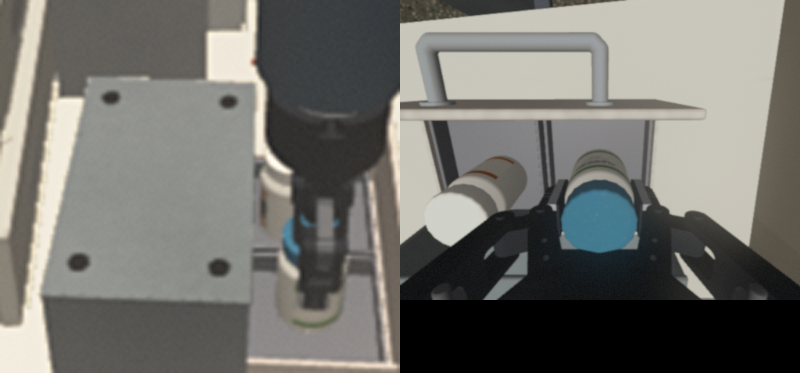

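The jar hangs upright over the left bin, clear of the unit front, the drawer front and jar_in. I'll lower it 5 mm further outward, release, rise and check.

```bash
python3 - <<'E'
from h import *
ctrl.move_linear(U(-107,55,80),rate=40)
print(ctrl.move_linear(U(-107,55,58),rate=20,threshold=4)); st("set")
open_jaws(); st("open")
ctrl.move_linear(U(-107,55,120),rate=60); ctrl.move_linear(U(-107,55,200),rate=150); st("up")
p=U(-250,0,220); ctrl.move_linear(p,rate=220); st("front")
s=shot("side");w=shot("wrist")
import pickle;pickle.dump((s,w),open('D2.pkl','wb'))
cv2.imwrite('pics/i.png',np.hstack([cv2.resize(s["img"][190:330,170:320],(400,373),interpolation=cv2.INTER_CUBIC),cv2.copyMakeBorder(cv2.resize(w["img"],(400,300)),0,73,0,0,cv2.BORDER_CONSTANT)]))
E
```

```text
True
set t 17.3 tcp [481.4 342.2  61.5] unit -106.9 54.9 F [ 0.5 -0.8  3.8] gap 46.2 q6 -145.7
open t 17.8 tcp [480.5 341.6  60.3] unit -107.8 54.2 F [-0.3  0.   0.7] gap 85.5 q6 -145.7
up t 19.6 tcp [480.8 342.  198.8] unit -107.5 54.7 F [ 0.5  0.1 -0.3] gap 85.5 q6 -145.7
front t 20.5 tcp [334.4 300.4 219.5] unit -249.6 0.2 F [0.9 0.4 0.3] gap 85.1 q6 -157.1
```

View pics/i.png

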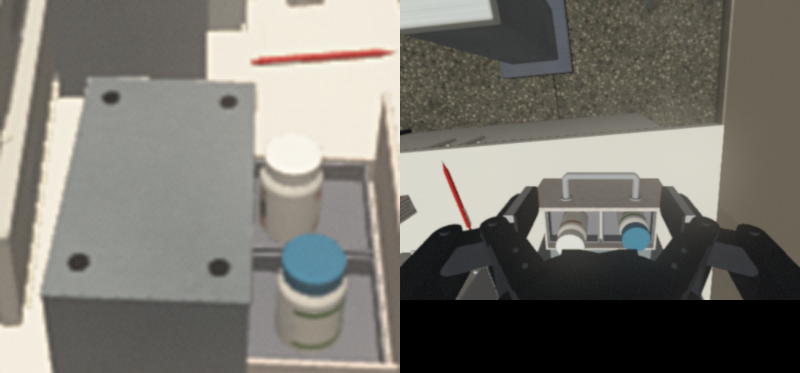

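Both jars are standing, each in its own bin. Now I'll close the jaws and push the bar home gently.

```bash
python3 - <<'E'
from h import *
grasp(20)
ctrl.move_linear(U(-250,0,68),rate=150); st("low")
print(ctrl.move_linear(U(-140,0,68),rate=45,threshold=15)); st("near")
print(ctrl.move_linear(U(-105,0,68),rate=15,threshold=18)); st("home")
ctrl.wait(.2); st()
e=np.array(read_state()["eef_pos"]); ctrl.move_linear(e-60*X,rate=60); e=np.array(read_state()["eef_pos"]); ctrl.move_linear(e+[-60,0,160],rate=180); st("clear")
s=shot("side");S=shot("scene")
import pickle;pickle.dump((s,S),open('D3.pkl','wb'))
cv2.imwrite('pics/k.png',np.hstack([cv2.resize(s["img"][100:330,170:320],(391,600),interpolation=cv2.INTER_CUBIC),cv2.copyMakeBorder(cv2.resize(S["img"][100:320,150:400],(409,360),interpolation=cv2.INTER_CUBIC),0,240,0,0,cv2.BORDER_CONSTANT)]))
E
```

```text
low t 22.5 tcp [334.3 300.7  68.7] unit -249.7 0.6 F [ 0.6 -0.1 -0.5] gap -0.2 q6 -157.1
False
near t 25.1 tcp [443.5 290.4  68. ] unit -140.1 -0.0 F [-1.5  0.  -0.6] gap -0.2 q6 -145.2
True
home t 26.5 tcp [462.2 288.4  67.4] unit -121.3 -0.3 F [-0.7 -0.5  1.1] gap 0.3 q6 -143.3
 t 26.7 tcp [461.7 288.   66.7] unit -121.7 -0.8 F [-1.1 -0.4 -0.4] gap -0.0 q6 -143.3
clear t 28.9 tcp [342.  293.  225.7] unit -241.4 -6.5 F [ 0.3  1.3 -0.9] gap 0.1 q6 -155.4
```

View pics/k.png

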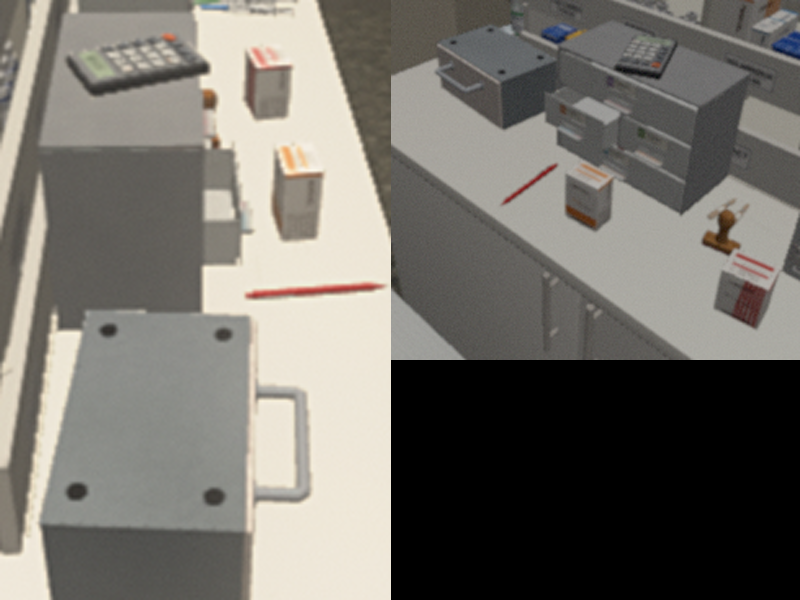

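The drawer looks home: the bar is about 7 mm further in than at the start, there is no gap at the face, and the rest of the worktop is unchanged. One gentle second push will confirm that it rests at its end stop.

```bash
python3 - <<'E'
from h import *
ctrl.move_linear(U(-180,0,200),rate=200); ctrl.move_linear(U(-180,0,68),rate=150); ctrl.move_linear(U(-130,0,68),rate=80)
print(ctrl.move_linear(U(-105,0,68),rate=12,threshold=25)); st("home2")
e=np.array(read_state()["eef_pos"]); ctrl.move_linear(e-50*X,rate=30); ctrl.move_linear(U(-190,0,220),rate=180); ctrl.wait(.3); st("clear")
s=shot("side");f=lambda x,y:(170+x/2.6,100+y/2.6)
g=cv2.cvtColor(s["img"],cv2.COLOR_BGR2GRAY).astype(float)
for v in(259,269,279):
    r=g[v,280:294]; W=np.clip(200-r,0,None); u=280+(np.arange(14)*W).sum()/W.sum(); print("bar unit x",round(float(X@(onz(s,u,v,75)-O)),1))
order.hand_in()
E
```

```text
True
home2 t 32.5 tcp [462.1 288.5  67.3] unit -121.3 -0.3 F [0.3 0.1 0.5] gap 0.3 q6 -142.9
clear t 35.6 tcp [393.7 294.7 219.4] unit -190.1 -0.2 F [-0.2 -0.2  0.2] gap 0.1 q6 -149.7
bar unit x -106.3
bar unit x -106.0
bar unit x -106.3
the job is handed in; nothing more can be done
```

The pill jar is in the drawer's empty left bin, the drawer is pushed shut, and I handed the job in at about 36 s of the 72 s allowed.

- **Drawer out:** I hooked the handle with one finger and pulled until a 15 N force-change stop. The bar then measured about 205.5 mm in front of the unit's origin, against 206 mm expected at the stop.
- **Jar placed:** I gripped the jar at 40 N, set it down in the left bin until contact, and released it. The pictures after release showed both jars standing, each in its own bin.
- **Drawer home:** I pushed the bar in with closed fingers. A second push stopped at the same place, 121.3 mm in front of the unit's origin. The bar then measured 106.0–106.3 mm there, against 106 mm when shut.
- **Other things:** the cartons, pen and stamp looked unmoved in the picture taken after the first push. The arm was clear of everything, with close to zero force, at hand-in.

No check failed or disagreed. I could not see the jars once the drawer was shut; the last pushes were slow (45 mm/s, then 15 and 12 mm/s) so as not to tip them.

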